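# Hang the guard door back on the grinder

### The arm

A 6-joint arm with a two-finger parallel gripper is mounted at the origin on a cart in front of the work surface, level with it; the furniture and walls round the work are solid. World frame = base frame: x ahead of the robot, y to its left, z up, the work surface at z = 0. Lengths are in m, angles in rad, forces in N, time in s.
With the tool pointing down it reaches from about 0.35 to 0.975 m from the base axis. Payload 4.9 kg.
Tool frame: the origin (TCP) lies at the very end of the fingers, on their centre line; the grasp point (between the pads) lies 19 mm behind it; x points along the fingers, z is the direction in which the jaws open and shut, and the axes are right-handed (so a half turn about x gives the same grasp; the last joint's range is limited). The gripper opens to 85 mm and grips with 20 to 120 N. Pads are 22 mm wide; open, the fingers measure 114 mm over their backs; the gripper's body (76 mm by 85 mm) begins 54 mm behind the grasp point. The pads swing forward as they close: fully open they stand 13 mm farther back than shut.
Start: joints at [-0.119, 0.053, 1.613, -0, 1.476, -0.119], TCP at [0.625, 0, 0.231] pointing down, gripper open.
Joint ranges: [-3.01, 3.01], [-1.01, 2.22], [0.06, 2.58], [-1.02, 4.17], [0.09, 2.62], [-3.14, 3.14]. Speed limits (rad/s): [2.57, 2.57, 3.14, 3.14, 3.14, 3.14].

### API

Orientations are given as a rotation vector (axis times angle).
In Python, from station import ctrl, imaging gives the robot as it stands. The module is installed in compiled form; this text tells all that it offers.
- The arm moves only by the shell command python3 -m jog 'ROWS' [FORCE]. ROWS is JSON, a list that holds one entry, the list of rows, each a list of 5 numbers: the shift along the tool's x, y, z in m, then the turn about the tool's x in rad, then the closure, from -1 (fully open) to 1 (shut). A call has 1 to 12 rows; each row is the pose to reach, as a shift and turn from the pose measured when the call began, along the tool's axes at that moment; what a row does not reach only later rows make up. A row lasts 1/10 s, in which the tool goes at most 50 mm and 8.59 degrees, less where a joint would pass 70% of its speed; a pose out of reach is approached as far as the arm can. A call with a gripper value outside its range is refused whole. The fingers move at their own pace and stop on an object; FORCE is the grip in N (left out, the last holds). Time passes only in rows, so rows that repeat a pose let the fingers close. It gives the time, the measured TCP pose, the force and the opening at its end, in the units of the state.
- ctrl.get_obs(): the state, without advancing time (a new reading comes with each control period).
- imaging.get_image(name): name is "scene" or "side" or "wrist"; returns a dict with "color" (420x560x3 uint8, red, green, blue), "intrinsics" (3x3 intrinsics, pixels), "R" (3x3) and "t" (3): a world point X has camera coordinates R X + t. Camera axes: x right, y down, z forward; pixel columns grow to the right and rows downward; lengths in m; the calibration is good to about 2 mm. A picture is of the moment at which its call begins. There is no depth.
- ctrl.finish_job(): hands the job in, once; it reports no verdict.
The state is a dict: "t": time; "q": joint angles; "dq": joint speeds; "effort": joint torques, N m; "tool_pos": TCP position; "tool_rot": TCP orientation; "contact_force": force on the tool from outside, world axes, zero at the start; "wrist_torque": the same for the moment, N m; "opening": finger opening in m.
Only numpy, scipy, OpenCV 4.12 (cv2) and the standard library are available. Lean on these libraries where they do the work, as an engineer would, in place of code of your own. Each camera call takes 0.05 s, during which the arm holds its last target.

### The job

Take the louvred guard door that has the two round hinge knuckles out of the wooden rack and hang it on the grinder: bring it in from the side, lower both knuckles together onto the two upright hinge pins until they sit fully down, with the door closed across the front of the hood, and let go. Leave the other panel, which has flat screw tabs instead of knuckles, standing in the rack.

Things in the scene. Friction and masses are not known exactly. Their poses are not given: they have to be found in the camera images.
- guard_door: Loose upright grey louvred panel, 12 thick (x), 130 wide (y, +18 to +148), 148 mm tall (z), 0.32 kg. At its -y edge two steel hinge knuckles one above the other: upright tubes, bore 26, outside 35, 16 mm tall, lower ends at z = 12 and 102 mm. Origin: on the knuckles' axis, level with the panel's underside. Starts in one slot of a wooden rack.
- door_grip (a point): Point to grip on the guard door: middle of its top rail (y = +83 mm from its origin), 15 mm below the top edge, close over the centre of mass. The rail is 12 mm thick and 26 mm tall. Axes as the door's. A fixed flexible drive shaft arches up to 250 mm high over the bench on the robot's side of the rack, to the left: lift the door straight up and carry it to the right.
- blank_panel: Loose panel of the same frame, size and axes as the guard door, in the rack's other slot, with flat screw tabs instead of knuckles. Origin likewise 83 mm from its middle towards -y, at its underside. Rack: fixed, 140 x 100 mm, 48 mm tall; two slots 17 mm wide and 76 mm apart, floor 12 mm up, so both panels' tops start at 160 mm.
- grinder: Grinder fixed to the bench. Origin: on the axis of its two hinge pins, at bench height. Base plate 8 mm thick. Pins on brackets from a post 34 to 60 mm off towards -y, 134 mm tall. Open-fronted hood 123 mm tall, from x = 50 mm, y = 30 to 140 mm. Door hung closed: axes parallel to these, its origin 22 mm above this one, panel towards +y in front of the hood.
- lower_pin (a point): Shoulder (foot) of the lower hinge pin, on the axis, 34 mm above the bench. The upper pin is alike, 90 mm higher. Each is upright, 20 mm across for 7 mm, then tapers to 6 mm at its tip, 26 mm above its shoulder. Brackets: 34 mm across, 10 mm thick. The lower knuckle goes in sideways between lower pin tip and upper bracket: its lower end 60 to 98 mm above the bench.

How it is judged:
By the outcome, as a careful person would: the job done as asked, in the order asked, and still so for the second after the job is handed in, with the robot touching nothing.
It also fails if it takes over 42 s, if anything falls off the work surface, if the arm or the gripper's body presses on something with over 40 N, if the wrist force passes 120 N, or if a joint passes its speed limit or range.

## Working session

There is one attempt and no reset: what is moved stays moved. The work goes in short steps, Python scripts to look and compute and a shell command to move; the robot and the scene stay as the last step left them, time stands still between calls to the robot, and variables do not carry over. Pictures are saved under pics/ and viewed, and the job is handed in when it is done.

```bash
mkdir -p pics; cat > h.py <<'E'
import numpy as np, cv2
from station import ctrl, imaging
from scipy.spatial.transform import Rotation as Rn
def snap(name,fn):
    im=imaging.get_image(name)
    np.savez(f"pics/{fn}.npz",**{k:np.array(v) for k,v in im.items()})
    cv2.imwrite(f"pics/{fn}.png",cv2.cvtColor(np.array(im["color"]),cv2.COLOR_RGB2BGR))
    return im
def load(fn): return dict(np.load(f"pics/{fn}.npz"))
def ray(im,u,v):
    K=np.array(im["intrinsics"]);R=np.array(im["R"]);t=np.array(im["t"])
    return -R.T@t, R.T@np.linalg.solve(K,[u,v,1.])
def onz(im,u,v,z):
    c,d=ray(im,u,v); return c+d*(z-c[2])/d[2]
def proj(im,X):
    p=np.array(im["intrinsics"])@(np.array(im["R"])@np.array(X)+np.array(im["t"])); return p[:2]/p[2]
def tri(a,pa,b,pb):
    c1,d1=ray(a,*pa);c2,d2=ray(b,*pb)
    s=np.linalg.lstsq(np.c_[d1,-d2],c2-c1,rcond=None)[0]
    p,q=c1+s[0]*d1,c2+s[1]*d2; return (p+q)/2,np.linalg.norm(p-q)
E
python3 - <<'E'
from h import *
for n in["scene","side","wrist"]:
    im=snap(n,n+"0"); print(n,-np.array(im["R"]).T@np.array(im["t"]),np.array(im["R"])[2])
o=ctrl.get_obs();print(o)
print(Rn.from_rotvec(o["tool_rot"]).as_matrix())
E
```

```text
scene [ 0.21563321 -0.70557301  0.68352493] [ 0.45732427  0.57812463 -0.67574139]
side [0.50632112 0.602192   0.43351158] [ 0.1048709  -0.91577823 -0.38775293]
wrist [0.62411406 0.08462269 0.373565  ] [-9.12955343e-04 -3.25097088e-01 -9.45680205e-01]
{'t': 0.15, 'q': array([-1.18992209e-01,  5.32398898e-02,  1.61397270e+00,  1.02826090e-05,
        1.47599864e+00, -1.19010639e-01]), 'dq': array([ 0.00086645, -0.00129584, -0.00562076,  0.00031743,  0.00278164,
        0.00010512]), 'effort': array([ 5.10442842e-04, -3.94241810e+01, -3.70721948e+01, -1.15854355e-04,
        4.61802789e-03,  5.00508997e-05]), 'tool_pos': array([6.24516902e-01, 6.59249559e-05, 2.30327456e-01]), 'tool_rot': array([1.45230436e-04, 1.57240224e+00, 1.72645803e-04]), 'contact_force': array([-0.18331138,  0.84044105,  0.54165381]), 'wrist_torque': array([ 0.05229286, -0.01357759, -0.03791979]), 'opening': 0.08535474941636137}
[[-1.60591546e-03 -1.72868721e-05  9.99998710e-01]
 [ 2.02307802e-04  9.99999979e-01  1.76117837e-05]
 [-9.99998690e-01  2.02335824e-04 -1.60591193e-03]]
```

View pics/scene0.png

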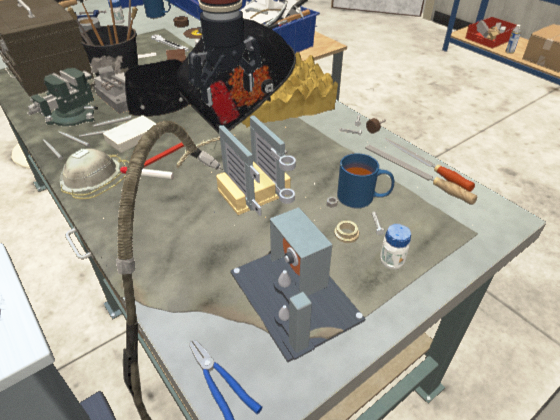

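View pics/side0.png

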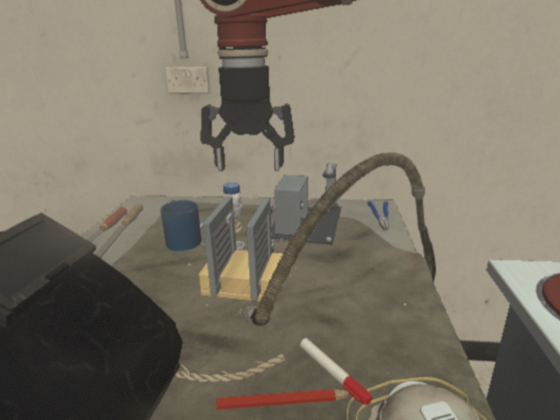

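View pics/wrist0.png

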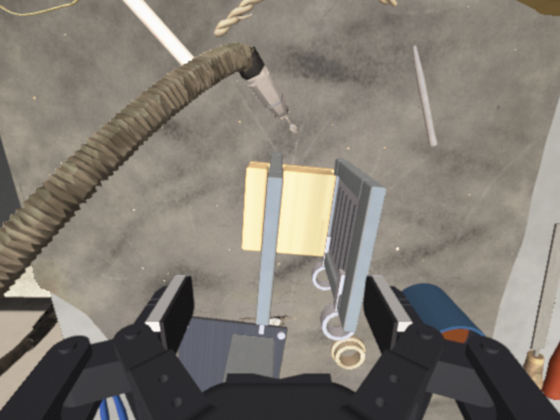

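```bash
python3 - <<'E'
import cv2
def z(n,x0,y0,x1,y1,s):
    im=cv2.imread(f"pics/{n}.png")[y0:y1,x0:x1]; cv2.imwrite(f"pics/{n}_z.png",cv2.resize(im,None,fx=s,fy=s,interpolation=cv2.INTER_CUBIC))
z("wrist0",230,140,400,380,2.5)
z("scene0",200,110,400,360,2.4)
z("side0",190,150,350,310,3.7)
E
```

```text
(no output)
```

View pics/wrist0_z.png

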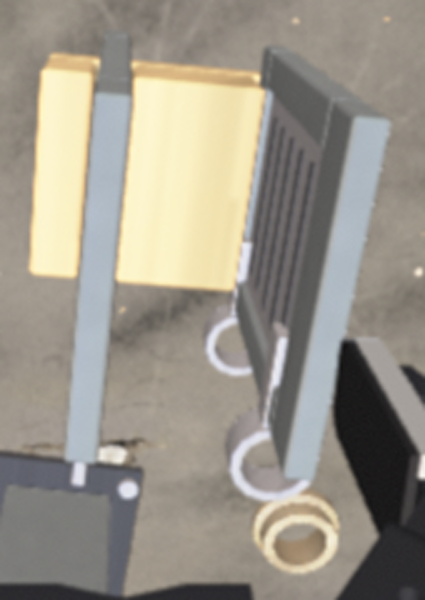

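View pics/scene0_z.png

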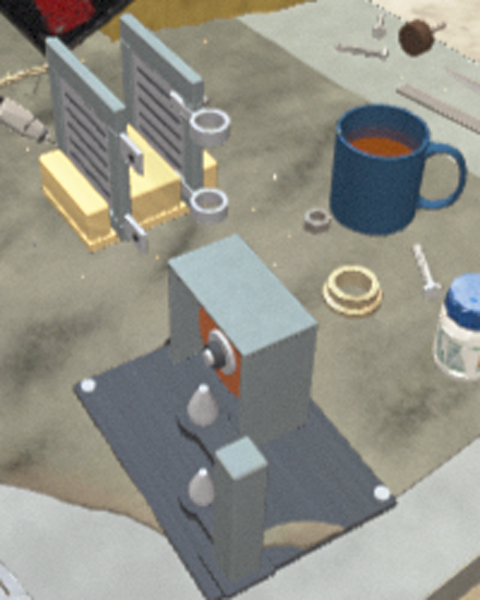

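View pics/side0_z.png

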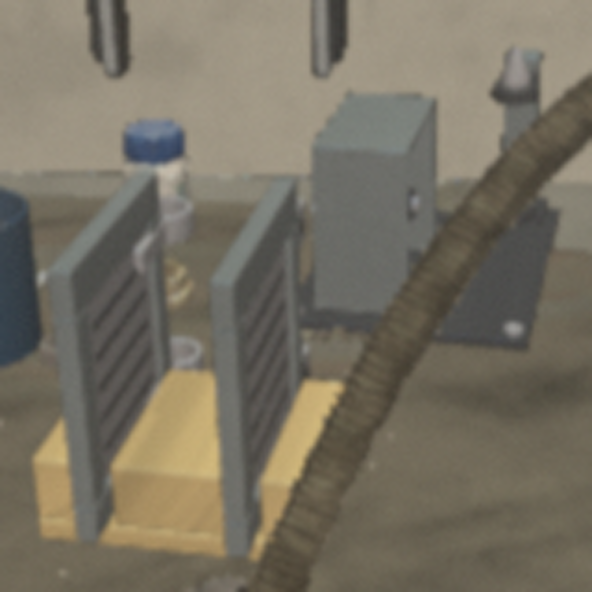

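```bash
python3 - <<'E'
from h import *
np.set_printoptions(precision=4,suppress=True)
s,d,w=load("scene0"),load("side0"),load("wrist0")
S=lambda x,y:(200+x/2.4,110+y/2.4)
D=lambda x,y:(190+x/3.7,150+y/3.7)
W=lambda x,y:(230+x/2.5,140+y/2.5)
print("upper tip",onz(s,*S(204,386),.150),"lower",onz(s,*S(204,470),.060), tri(s,S(204,386),d,D(522,50)))
for n,p in dict(L=(169,264),T=(236,236),R=(317,324),B=(243,351)).items():
    print("hood",n,onz(s,*S(*p),.123))
print("hood side view", [onz(d,*D(*p),.123) for p in[(350,93),(437,97),(313,143),(408,155)]])
print("post",[onz(s,*S(*p),.134) for p in[(216,453),(240,437),(267,459),(241,475)]])
print("screws",[onz(s,*S(*p),.010) for p in[(88,384),(382,492)]], onz(d,*D(514,328),.01))
print("plate corners",[onz(s,*S(*p),.008) for p in[(74,390),(396,503),(218,600)]])
print("door top wrist",[onz(w,*W(*p),.160) for p in[(350,117),(390,120),(314,478),(285,472)]])
print("door top scene",[onz(s,*S(*p),.160) for p in[(122,18),(130,14),(203,80),(190,88)]])
print("blank top wrist",[onz(w,*W(*p),.160) for p in[(98,93),(131,93),(99,462),(67,460)]])
print("upper knuckle wrist",onz(w,*W(270,465),.130),"lower",onz(w,*W(236,345),.040))
print("upper knuckle scene",onz(s,*S(210,124),.130),"lower",onz(s,*S(209,202),.040))
E
```

```text
upper tip [ 0.4904 -0.3579  0.15  ] lower [ 0.4907 -0.3582  0.06  ] (array([ 0.4859, -0.3578,  0.149 ]), np.float64(0.009067197275880942))
hood L [ 0.5559 -0.2318  0.123 ]
hood T [ 0.6151 -0.2384  0.123 ]
hood R [ 0.602  -0.3448  0.123 ]
hood B [ 0.5446 -0.3323  0.123 ]
hood side view [array([ 0.5988, -0.3322,  0.123 ]), array([ 0.5388, -0.3258,  0.123 ]), array([ 0.6128, -0.2325,  0.123 ]), array([ 0.5523, -0.2141,  0.123 ])]
post [array([ 0.4716, -0.3941,  0.134 ]), array([ 0.4911, -0.3937,  0.134 ]), array([ 0.4936, -0.4168,  0.134 ]), array([ 0.4735, -0.4161,  0.134 ])]
screws [array([ 0.4902, -0.208 ,  0.01  ]), array([ 0.604 , -0.4258,  0.01  ])] [ 0.4853 -0.2076  0.01  ]
plate corners [array([ 0.4787, -0.2049,  0.008 ]), array([ 0.6065, -0.438 ,  0.008 ]), array([ 0.4561, -0.4182,  0.008 ])]
door top wrist [array([0.6908, 0.0334, 0.16  ]), array([0.7025, 0.0325, 0.16  ]), array([ 0.6909, -0.0948,  0.16  ]), array([ 0.6807, -0.0922,  0.16  ])]
door top scene [array([0.694 , 0.0252, 0.16  ]), array([0.7039, 0.0265, 0.16  ]), array([ 0.6913, -0.0994,  0.16  ]), array([ 0.6753, -0.1021,  0.16  ])]
blank top wrist [array([0.6174, 0.0406, 0.16  ]), array([0.6269, 0.0406, 0.16  ]), array([ 0.6164, -0.088 ,  0.16  ]), array([ 0.6054, -0.0872,  0.16  ])]
upper knuckle wrist [ 0.6825 -0.1137  0.13  ] lower [ 0.6821 -0.1135  0.04  ]
upper knuckle scene [ 0.6825 -0.1206  0.13  ] lower [ 0.6839 -0.1185  0.04  ]
```

```bash
python3 - <<'E'
from h import *
np.set_printoptions(precision=4,suppress=True)
d=load("side0"); s=load("scene0")
D=lambda x,y:(190+x/3.7,150+y/3.7)
print("door side",[onz(d,*D(*p),.160) for p in[(50,274),(76,274),(157,172),(140,170)]])
print("blank side",[onz(d,*D(*p),.160) for p in[(213,280),(238,284),(296,180),(278,178)]])
w=load("wrist0")
for y in (-.035,.03): print(proj(w,[.69,y,.16]))
c=np.array([.691,-.034]); print("knuckle pred", c-.083*np.array([.086,.996]))
E
```

```text
door side [array([0.6983, 0.0401, 0.16  ]), array([0.6865, 0.0394, 0.16  ]), array([ 0.6772, -0.0856,  0.16  ]), array([ 0.6869, -0.0881,  0.16  ])]
blank side [array([0.6239, 0.0419, 0.16  ]), array([0.6122, 0.0453, 0.16  ]), array([ 0.6024, -0.078 ,  0.16  ]), array([ 0.6121, -0.0803,  0.16  ])]
[360.6352 270.0994]
[368.4719 191.3911]
knuckle pred [ 0.6839 -0.1167]
```

```bash
python3 -m jog '[[[0,-0.016,0.033,0.04,-0.2],[0,-0.031,0.0655,0.085,-0.2],[0.03,-0.031,0.0655,0.085,-0.2],[0.03,-0.031,0.0655,0.085,-0.2],[0.03,-0.031,0.0655,0.085,-0.2]]]' 80
python3 - <<'E'
from h import *
for n in["wrist","side","scene"]:snap(n,n+"1")
print(ctrl.get_obs()["tool_pos"],ctrl.get_obs()["opening"])
E
```

```text
t: 0.65
tool_pos: [0.6889, -0.0307, 0.1987]
tool_rot: [0.067, 1.575, -0.066]
contact_force: [-0.4, 0.6, 0.3]
opening: 0.0512
[ 0.69021687 -0.03068916  0.20193422] 0.05104409856535807
```

View pics/wrist1.png

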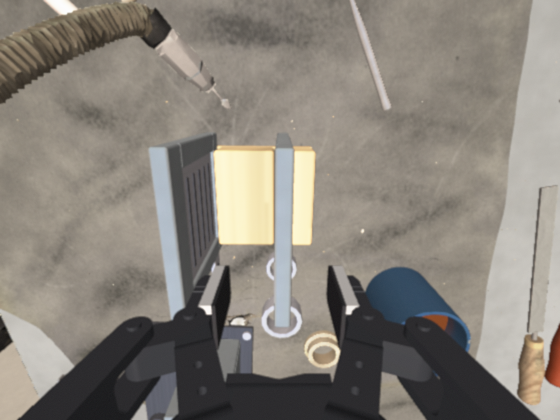

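View pics/side1.png

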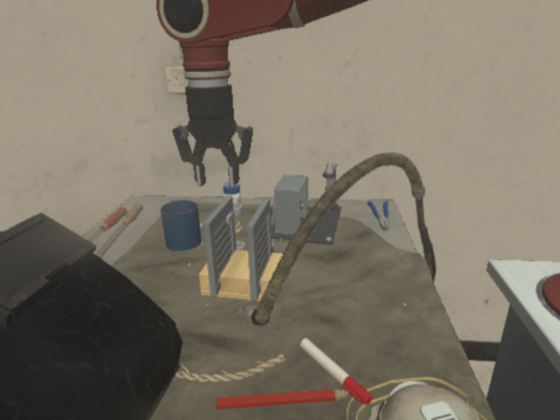

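```bash
python3 -m jog '[[[0.03,0,0.001,0,-0.2],[0.06,0,0.001,0,-0.2],[0.076,0,0.001,0,-0.2],[0.076,0,0.001,0,-0.2],[0.076,0,0.001,0,1],[0.076,0,0.001,0,1],[0.076,0,0.001,0,1],[0.076,0,0.001,0,1],[0.076,0,0.001,0,1],[0.076,0,0.001,0,1]]]' 80
python3 - <<'E'
from h import *
o=ctrl.get_obs();print(o["tool_pos"],o["opening"],o["contact_force"],o["wrist_torque"])
E
```

```text
t: 1.8
tool_pos: [0.6926, -0.0309, 0.1286]
tool_rot: [0.066, 1.566, -0.067]
contact_force: [-1.0, 1.2, 6.2]
opening: 0.0105
[ 0.69262282 -0.03089815  0.12858297] 0.01053997475848844 [-0.95929976  1.15398048  6.19063895] [ 0.06469791  0.18683826 -0.0191339 ]
```

```bash
python3 -m jog '[[[-0.015,0,0,0,1],[-0.035,0,0,0,1],[-0.06,0,0,0,1],[-0.09,0,0,0,1],[-0.12,0,0,0,1],[-0.15,0,0,0,1],[-0.165,0,0,0,1],[-0.165,0,0,0,1],[-0.165,0,0,0,1]]]' 80
python3 - <<'E'
from h import *
o=ctrl.get_obs();print(o["tool_pos"],o["opening"],o["contact_force"],o["wrist_torque"])
for n in["wrist","scene","side"]:snap(n,n+"2")
E
```

```text
t: 2.7
tool_pos: [0.6914, -0.0307, 0.2922]
tool_rot: [0.066, 1.567, -0.067]
contact_force: [-0.3, 0.1, -3.7]
opening: 0.0113
[ 0.69141705 -0.0307267   0.29218164] 0.011278522708973063 [-0.25036775  0.12757827 -3.65342086] [ 0.04034398  0.00322627 -0.02853022]
```

View pics/scene2.png

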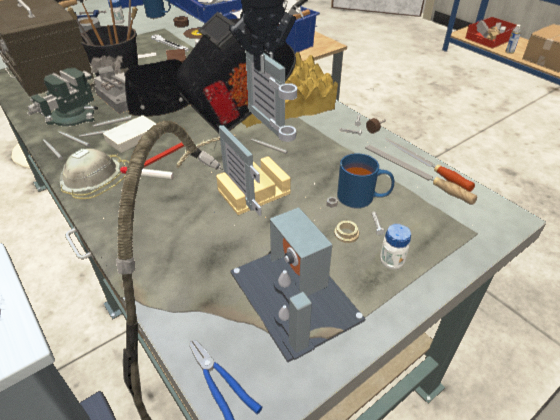

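View pics/side2.png

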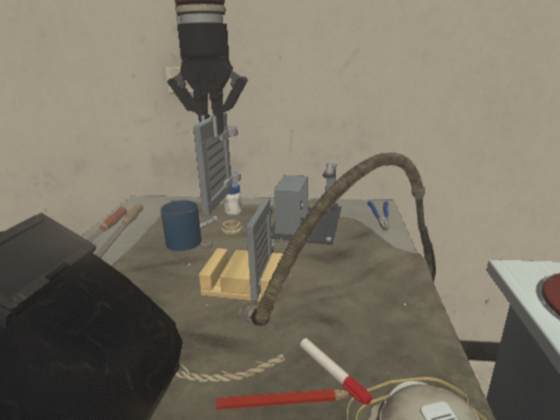

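```bash
python3 -m jog '[[[-0.01,-0.02,0.002,0,1],[-0.02,-0.05,0.004,0,1],[-0.02,-0.085,0.007,0,1],[-0.02,-0.12,0.010,0,1],[-0.02,-0.15,0.012,0,1],[-0.02,-0.169,0.0,0.005,1],[-0.02,-0.185,-0.03,0.01,1],[-0.02,-0.2,-0.065,0.015,1],[-0.02,-0.21,-0.1,0.02,1],[-0.02,-0.22,-0.135,0.025,1],[-0.02,-0.23,-0.16,0.025,1],[-0.02,-0.24,-0.18,0.025,1]]]' 80
python3 -m jog '[[[0,-0.007,-0.02,0,1],[0,-0.014,-0.04,0,1],[0,-0.018,-0.05,0,1],[0,-0.018,-0.05,0,1],[0,-0.018,-0.05,0,1]]]' 80
python3 - <<'E'
from h import *
for n in["wrist","scene","side"]:snap(n,n+"3")
o=ctrl.get_obs();print(o["tool_pos"],o["tool_rot"],o["opening"],o["contact_force"],o["wrist_torque"])
print(Rn.from_rotvec(o["tool_rot"]).as_matrix())
E
```

```text
t: 4.05
tool_pos: [0.4892, -0.2554, 0.3099]
tool_rot: [0.087, 1.571, -0.087]
contact_force: [0.4, 0.3, -2.8]
opening: 0.0107
t: 4.55
tool_pos: [0.4378, -0.268, 0.31]
tool_rot: [0.087, 1.57, -0.087]
contact_force: [-1.1, -0.0, -1.8]
opening: 0.0111
[ 0.43814668 -0.26764083  0.30986929] [ 0.08668125  1.57081614 -0.08588619] 0.011254426827947736 [-0.94318676  0.3891514  -2.97702235] [ 0.02860729 -0.03970195  0.03153711]
[[-1.71105636e-03  1.09623278e-01  9.93971735e-01]
 [ 6.00658188e-04  9.93973123e-01 -1.09622397e-01]
 [-9.99998356e-01  4.09467161e-04 -1.76659016e-03]]
```

View pics/scene3.png

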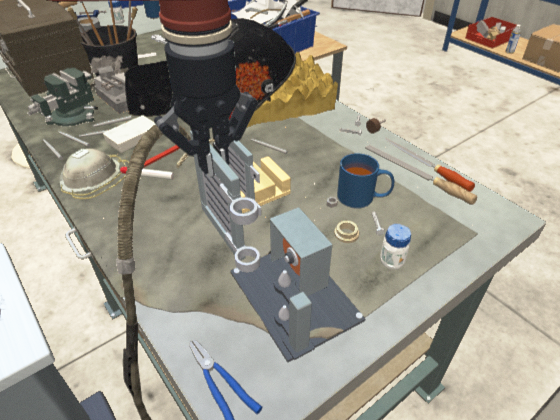

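View pics/side3.png

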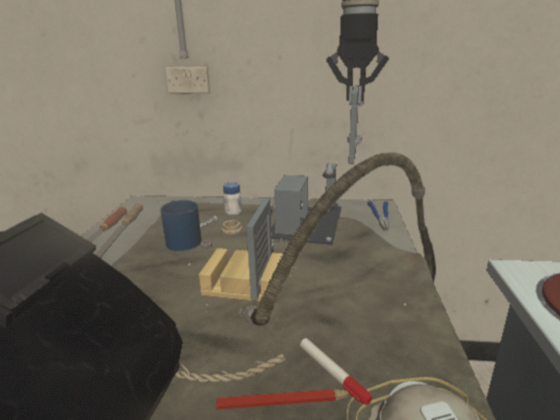

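View pics/wrist3.png

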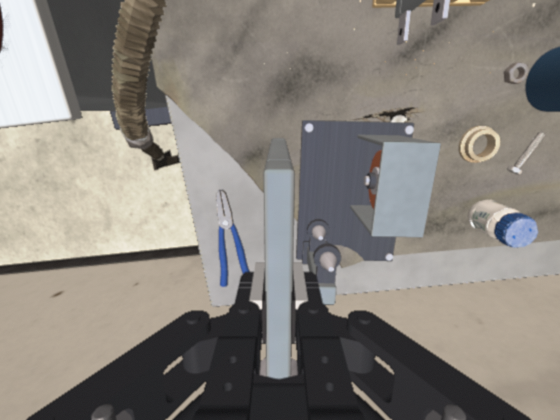

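```bash
python3 - <<'E'
import cv2
im=cv2.imread("pics/scene3.png")[140:300,180:320]; cv2.imwrite("pics/scene3_z.png",cv2.resize(im,None,fx=3.7,fy=3.7,interpolation=cv2.INTER_CUBIC))
im=cv2.imread("pics/wrist3.png")[110:310,250:450]; cv2.imwrite("pics/wrist3_z.png",cv2.resize(im,None,fx=3,fy=3,interpolation=cv2.INTER_CUBIC))
E
```

```text
(no output)
```

View pics/scene3_z.png

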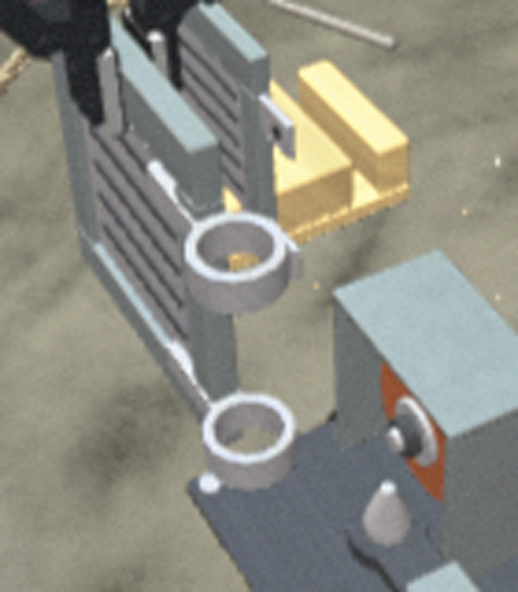

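View pics/wrist3_z.png

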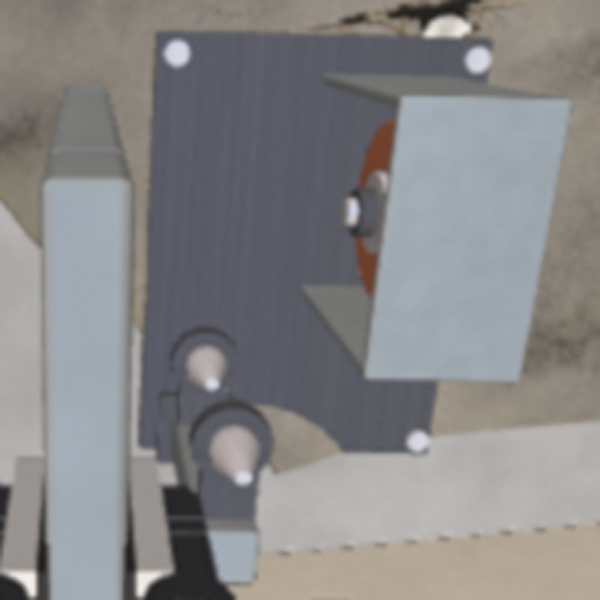

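```bash
python3 - <<'E'
from h import *
np.set_printoptions(precision=4,suppress=True)
s,w=load("scene3"),load("wrist3")
S=lambda x,y:(180+x/3.7,140+y/3.7)
W=lambda x,y:(250+x/3,110+y/3)
dz=.1933
print("upper knuckle",onz(s,*S(236,247),dz+.118),"lower",onz(s,*S(249,427),dz+.028))
print("exp",np.array([.4381,-.2676])-.083*np.array([.1096,.994]))
print("tips wrist",onz(w,*W(244,478),.15),onz(w,*W(212,384),.06),"tip scene",onz(s,*S(389,486),.15))
def yaw(a,b): d=a-b; return np.arctan2(-d[0],d[1])
for z,a,b in[(.008,(158,32),(142,448)),(.123,(398,97),(366,378)),(.123,(571,99),(520,380)),(.01,(177,54),(177,54))]:
    A,B=onz(w,*W(*a),z),onz(w,*W(*b),z);print(A,B,yaw(A,B))
A,B=onz(w,*W(478,60),.01),onz(w,*W(418,441),.01);print("screws",A,B,yaw(A,B))
top=.1933+.148
A,B=onz(w,*W(86.5,180),top),onz(w,*W(85,560),top);print("door",A,B,yaw(A,B))
E
```

```text
upper knuckle [ 0.4297 -0.3521  0.3113] lower [ 0.4297 -0.3515  0.2213]
exp [ 0.429  -0.3501]
tips wrist [ 0.4879 -0.3584  0.15  ] [ 0.4878 -0.3583  0.06  ] tip scene [ 0.4899 -0.3589  0.15  ]
[ 0.4798 -0.1984  0.008 ] [ 0.4524 -0.4152  0.008 ] -0.1258583468756973
[ 0.5548 -0.2264  0.123 ] [ 0.5422 -0.3346  0.123 ] -0.11562838797487564
[ 0.6164 -0.2341  0.123 ] [ 0.603  -0.3423  0.123 ] -0.12235931254975527
[ 0.4878 -0.2093  0.01  ] [ 0.4878 -0.2093  0.01  ] -0.0
screws [ 0.6294 -0.228   0.01  ] [ 0.6027 -0.4268  0.01  ] -0.13354689492102947
door [ 0.4446 -0.2042  0.3413] [ 0.4383 -0.2592  0.3413] -0.11526727451174527
```

```bash
python3 -m jog '[[[0.02,0,0,0.005,1],[0.05,0,0,0.01,1],[0.08,0,0,0.01,1],[0.11,0,0,0.01,1],[0.126,0,0,0.01,1],[0.126,0,0,0.01,1],[0.126,0,0,0.01,1]]]' 80
python3 - <<'E'
from h import *
for n in["wrist","scene"]:snap(n,n+"4")
o=ctrl.get_obs();print(o["tool_pos"],o["tool_rot"],o["opening"],o["contact_force"],o["wrist_torque"])
im=cv2.imread("pics/scene4.png")[180:360,180:340]; cv2.imwrite("pics/scene4_z.png",cv2.resize(im,None,fx=3.3,fy=3.3,interpolation=cv2.INTER_CUBIC))
E
```

```text
t: 5.4
tool_pos: [0.4386, -0.2678, 0.1849]
tool_rot: [0.094, 1.57, -0.094]
contact_force: [0.6, 0.1, -2.1]
opening: 0.011
[ 0.43912177 -0.2683785   0.18625016] [ 0.09253326  1.56740572 -0.09527407] 0.01073926649274952 [-0.39944811  0.3004485  -2.65462762] [0.05553431 0.0160714  0.03551888]
```

View pics/scene4_z.png

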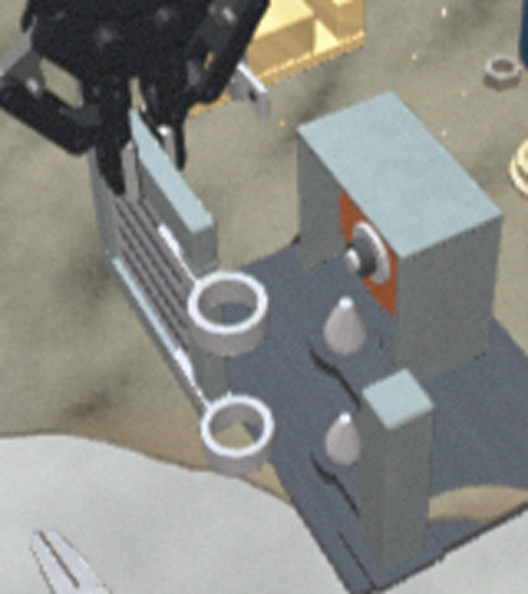

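```bash
python3 - <<'E'
from h import *
np.set_printoptions(precision=4,suppress=True)
s=load("scene4")
S=lambda x,y:(180+x/3.3,180+y/3.3)
dz=.0692
print("upper knuckle",onz(s,*S(229,302),dz+.118),"lower",onz(s,*S(238,427),dz+.028))
print("tips",onz(s,*S(346,299),.15),onz(s,*S(346,415),.06))
E
```

```text
upper knuckle [ 0.4306 -0.3523  0.1872] lower [ 0.43   -0.3529  0.0972]
tips [ 0.4905 -0.3574  0.15  ] [ 0.4906 -0.3579  0.06  ]
```

```bash
python3 -m jog '[[[0,0.0005,0.01,0,1],[0,0.001,0.025,0,1],[0,0.0015,0.04,0,1],[0,0.0015,0.053,0,1],[0,0.0015,0.06,0,1],[0,0.0015,0.06,0,1],[0,0.0015,0.06,0,1],[0,0.0015,0.06,0,1]]]' 80
python3 - <<'E'
from h import *
for n in["wrist","scene","side"]:snap(n,n+"5")
o=ctrl.get_obs();print(o["tool_pos"],o["tool_rot"],o["opening"],o["contact_force"],o["wrist_torque"])
im=cv2.imread("pics/scene5.png")[180:360,180:340]; cv2.imwrite("pics/scene5_z.png",cv2.resize(im,None,fx=3.3,fy=3.3,interpolation=cv2.INTER_CUBIC))
im=cv2.imread("pics/side5.png")[60:260,250:430]; cv2.imwrite("pics/side5_z.png",cv2.resize(im,None,fx=3,fy=3,interpolation=cv2.INTER_CUBIC))
E
```

```text
t: 6.3
tool_pos: [0.4985, -0.274, 0.1862]
tool_rot: [0.093, 1.568, -0.095]
contact_force: [0.4, 0.8, -2.5]
opening: 0.011
[ 0.49847499 -0.27403084  0.18629617] [ 0.0927694   1.56756871 -0.09552346] 0.010878893021060881 [ 0.36660494 -0.13908962 -2.75028105] [0.05223385 0.06651808 0.02496133]
```

View pics/scene5_z.png

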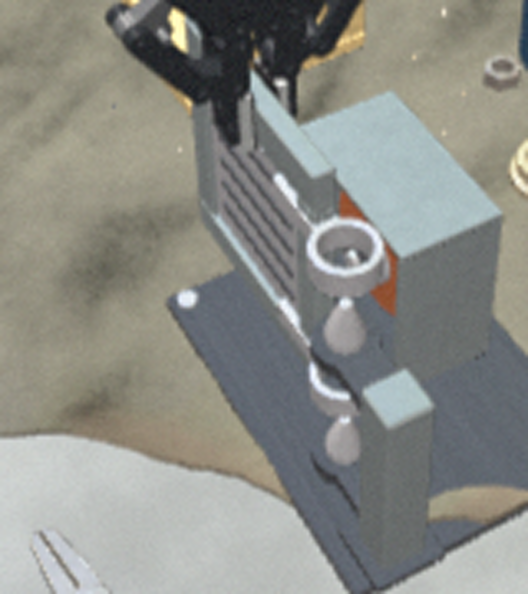

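View pics/side5_z.png

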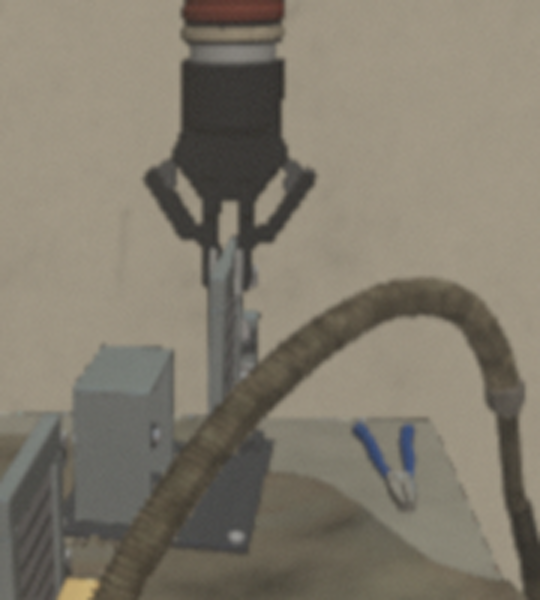

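View pics/wrist5.png

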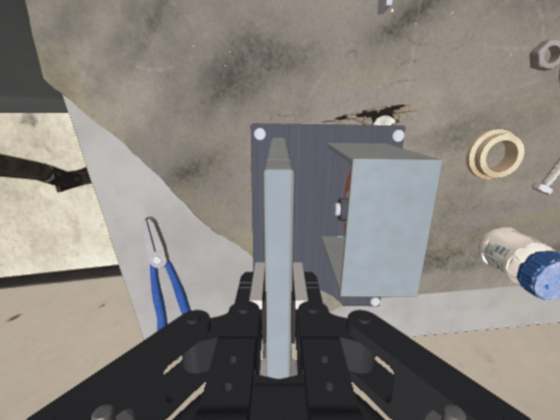

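```bash
python3 - <<'E'
from h import *
np.set_printoptions(precision=4,suppress=True)
s,w=load("scene5"),load("wrist5")
S=lambda x,y:(180+x/3.3,180+y/3.3)
print("upper knuckle",onz(s,*S(345.5,246.5),.187))
def yaw(a,b): d=a-b; return np.arctan2(-d[0],d[1])
for n,z,a,b in[("plate",.008,(251,125),(252,250)),("hood",.123,(348,158),(343,293)),("hoodR",.123,(439,159),(421,297)),("screws",.01,(398,136),(375,301)),("door",.217,(279,168),(279,290)),("screwsT",.01,(398,136),(260,134))]:
    A,B=onz(w,*a,z),onz(w,*b,z);print(n,A,B,yaw(A,B))
E
```

```text
upper knuckle [ 0.4898 -0.3577  0.187 ]
plate [ 0.4792 -0.199   0.008 ] [ 0.4592 -0.3389  0.008 ] -0.1421367027854747
hood [ 0.552 -0.225  0.123] [ 0.5432 -0.3319  0.123 ] -0.08218777623297012
hoodR [ 0.6138 -0.2332  0.123 ] [ 0.6053 -0.3433  0.123 ] -0.07706217757712863
screws [ 0.6285 -0.228   0.01  ] [ 0.6017 -0.4262  0.01  ] -0.13425956534383307
door [ 0.5059 -0.2096  0.217 ] [ 0.4996 -0.2623  0.217 ] -0.12000087288573971
screwsT [ 0.6285 -0.228   0.01  ] [ 0.4873 -0.2088  0.01  ] -1.7057803120320147
```

```bash
python3 -m jog '[[[0.005,0,0.001,0.005,1],[0.012,0,0.0015,0.01,1],[0.02,0,0.0015,0.01,1],[0.027,0,0.0015,0.01,1],[0.033,0,0.0015,0.01,1],[0.033,0,0.0015,0.01,1]]]' 60
python3 - <<'E'
from h import *
for n in["wrist","scene"]:snap(n,n+"6")
o=ctrl.get_obs();print(o["tool_pos"],o["tool_rot"],o["opening"],o["contact_force"],o["wrist_torque"])
im=cv2.imread("pics/scene6.png")[180:360,180:340]; cv2.imwrite("pics/scene6_z.png",cv2.resize(im,None,fx=3.3,fy=3.3,interpolation=cv2.INTER_CUBIC))
E
```

```text
t: 7.05
tool_pos: [0.4993, -0.2738, 0.1516]
tool_rot: [0.102, 1.569, -0.102]
contact_force: [-0.2, -0.4, -2.2]
opening: 0.0109
[ 0.49997615 -0.27423464  0.15309301] [ 0.10075762  1.56745767 -0.10320055] 0.01079484940388425 [ 0.64797863  0.18432506 -3.08685928] [0.00146897 0.02064378 0.01745   ]
```

View pics/scene6_z.png

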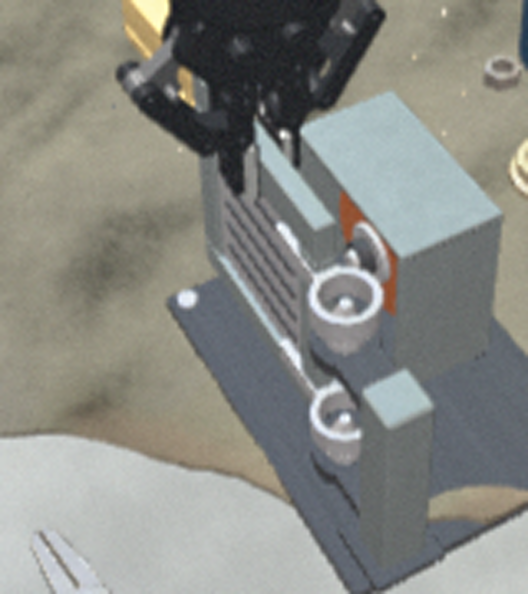

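```bash
python3 -m jog '[[[0.003,0,0,0,1],[0.006,0,0,0,1],[0.009,0,0,0,1],[0.0115,0,0,0,1],[0.013,0,0,0,1],[0.013,0,0,0,1],[0.013,0,0,0,1]]]' 60
python3 - <<'E'
from h import *
o=ctrl.get_obs();print(o["tool_pos"],o["opening"],o["contact_force"],o["wrist_torque"])
E
```

```text
t: 7.85
tool_pos: [0.5, -0.2743, 0.1401]
tool_rot: [0.101, 1.567, -0.103]
contact_force: [0.7, -1.0, -2.9]
opening: 0.0102
[ 0.50003111 -0.27428292  0.14013299] 0.01022766580067527 [ 0.73279512 -1.04925689 -2.86388638] [-0.04249573  0.0105931   0.00289333]
```

```bash
python3 -m jog '[[[0.001,0,0,0,1],[0.0015,0,0,0,1],[0.002,0,0,0,1],[0.0025,0,0,0,1],[0.0025,0,0,0,1]]]' 60
python3 - <<'E'
from h import *
snap("scene","scene7"); snap("wrist","wrist7")
o=ctrl.get_obs();print(o["tool_pos"],o["opening"],o["contact_force"],o["wrist_torque"])
im=cv2.imread("pics/scene7.png")[180:360,180:340]; cv2.imwrite("pics/scene7_z.png",cv2.resize(im,None,fx=3.3,fy=3.3,interpolation=cv2.INTER_CUBIC))
E
```

```text
t: 8.35
tool_pos: [0.5003, -0.2743, 0.1383]
tool_rot: [0.1, 1.567, -0.103]
contact_force: [-0.7, 2.9, 1.3]
opening: 0.011
[ 0.50027114 -0.27434216  0.13830941] 0.01066394451398923 [-0.96258127  2.10811673  2.45891533] [ 0.18116259  0.26228827 -0.13795398]
```

View pics/scene7_z.png

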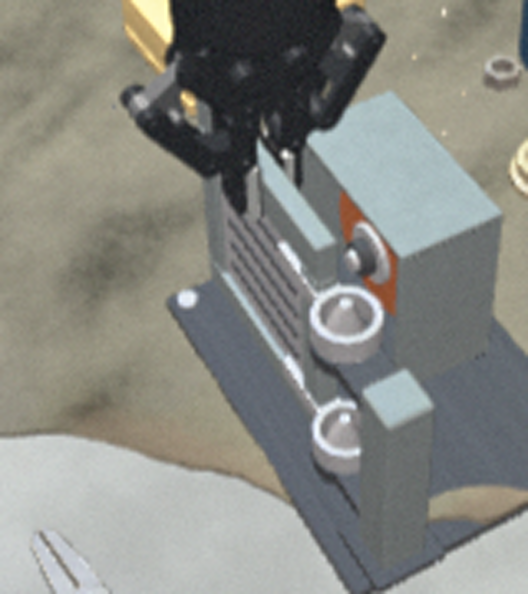

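View pics/wrist7.png

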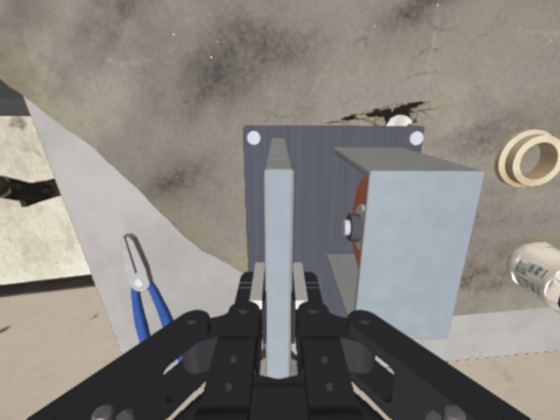

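```bash
python3 -m jog '[[[0,0,0,0,0.7],[0,0,0,0,0.5],[0,0,0,0,0.3],[0,0,0,0,0.3],[0,0,0,0,0.3]]]'
python3 -m jog '[[[-0.01,0,0,0,0.3],[-0.03,0,0,0,0.3],[-0.06,0,0,0,0.3],[-0.1,0,0,0,0.3],[-0.14,0,0,0,0.3],[-0.14,0,0,0,0.3],[-0.14,0,0,0,0.3]]]'
python3 - <<'E'
from h import *
for n in["wrist","scene","side"]:snap(n,n+"8")
o=ctrl.get_obs();print(o["tool_pos"],o["opening"],o["contact_force"],o["wrist_torque"])
im=cv2.imread("pics/scene8.png")[180:360,180:340]; cv2.imwrite("pics/scene8_z.png",cv2.resize(im,None,fx=3.3,fy=3.3,interpolation=cv2.INTER_CUBIC))
E
```

```text
t: 8.95
tool_pos: [0.5003, -0.2744, 0.1383]
tool_rot: [0.101, 1.567, -0.103]
contact_force: [-0.9, 0.4, -0.9]
opening: 0.0298
t: 9.65
tool_pos: [0.5007, -0.2746, 0.2806]
tool_rot: [0.099, 1.563, -0.105]
contact_force: [0.2, 0.7, -0.3]
opening: 0.0304
[ 0.49942124 -0.27362332  0.27646333] 0.02961293208225646 [-0.05947439 -0.06426462 -0.61711245] [ 0.03301333 -0.01293424  0.02506313]
```

View pics/scene8_z.png

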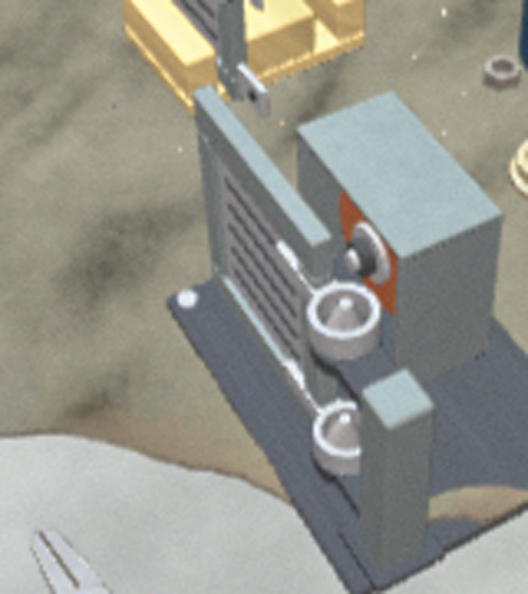

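View pics/wrist8.png

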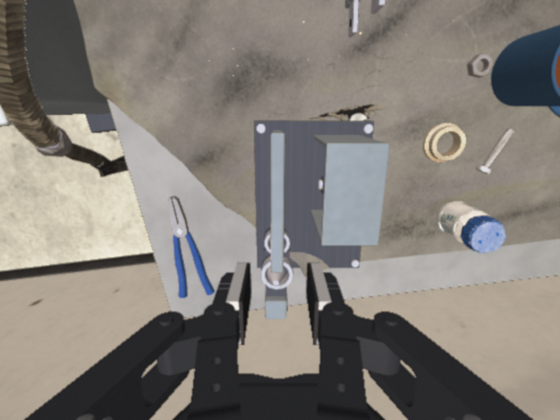

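View pics/side8.png

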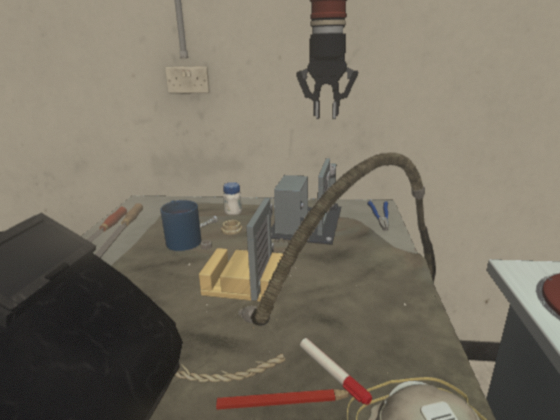

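```bash
python3 - <<'E'
from h import *
np.set_printoptions(precision=4,suppress=True)
s,w=load("scene8"),load("wrist8")
S=lambda x,y:(180+x/3.3,180+y/3.3)
print("upper knuckle z.14",onz(s,*S(344,313),.140))
for z in(.14,.145,.15): p=proj(s,[.4904,-.358,z]); print(z,(p-180)*3.3)
def yaw(a,b): d=a-b; return np.arctan2(-d[0],d[1])
for n,z,a,b in[("door",.170,(277,132),(276.5,262)),("hood",.123,(327,142),(322,243)),("screws",.01,(368,129),(355,264)),("plate",.008,(255,122),(258,268))]:
    A,B=onz(w,*a,z),onz(w,*b,z);print(n,A,B,np.linalg.norm(A-B),yaw(A,B))
A,B=onz(s,*S(200,90),.17),onz(s,*S(325,243),.17);print("door scene",A,B,np.linalg.norm(A-B),yaw(A,B))
print(ctrl.get_obs()["t"])
E
```

```text
upper knuckle z.14 [ 0.4897 -0.357   0.14  ]
0.14 [346.5274 313.6372]
0.145 [346.5765 306.7584]
0.15 [346.626  299.8119]
door [ 0.5088 -0.2059  0.17  ] [ 0.4927 -0.3236  0.17  ] 0.11872784143152539 -0.1362565459100708
hood [ 0.5558 -0.2246  0.123 ] [ 0.542  -0.3318  0.123 ] 0.10809623260180151 -0.1282418759698271
screws [ 0.6283 -0.228   0.01  ] [ 0.6017 -0.4275  0.01  ] 0.2012766414768624 -0.1326711679226271
plate [ 0.4807 -0.1996  0.008 ] [ 0.4515 -0.4153  0.008 ] 0.2177018303914415 -0.13485634608179076
door scene [ 0.506  -0.2158  0.17  ] [ 0.493  -0.3383  0.17  ] 0.12326404791303582 -0.10583833690073076
9.8
```

```bash
python3 - <<'E'
from station import ctrl
print(ctrl.finish_job())
E
```

```text
the job is handed in; nothing more can be done
None
```

The guard door is hung on the grinder: both knuckles are down on their pins, the door is closed across the hood, and the job is handed in at about 9.8 s of the 42 s allowed.

I gripped the door's top rail, lifted it straight out of the rack and carried it to the right. From the front I slid both knuckles in over the pin tips and lowered them until they seated. Then I opened the gripper and backed off straight up. The other panel is still standing in the rack.

**Last checks**
- **Seating:** the vertical force changed from -2.9 N to about +2.5 N in the last 2 mm. The door's origin was then about 22 mm above the bench. The upper knuckle's rim is at row 313 in the enlarged scene picture, against 313.6 predicted for a fully seated knuckle. Reading the picture is good to about 1.5 mm.
- **Position:** the upper knuckle measures (0.490, -0.357) m and the pin axis (0.490, -0.358) m. The lower pin tip shows inside the lower knuckle, which is partly hidden behind the post.
- **Closed angle:** the wrist camera gives the door at -0.136 rad and the grinder at -0.128 to -0.135 rad, so they are nearly parallel. The scene camera gave -0.106 rad for the door; I trusted it less, because its two corner points were picked by eye.
- **Robot clear:** the gripper is about 0.1 m above the door and the measured force is about zero. The wrist force stayed within a few newtons at every check.

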